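Overhang the fixture plate at the printing bench

ROBOT

A 6-joint arm with a two-finger parallel gripper is mounted at the origin on the work surface. World frame = base frame: x ahead of the robot, y to its left, z up, the work surface at z = 0. Lengths are in m, angles in rad, forces in N, time in s.
With the tool pointing down it reaches from about 0.375 to 0.925 m from the base axis. Payload 5.7 kg.
Tool frame: the origin (TCP) lies at the very end of the fingers, on their centre line; the grasp point (between the pads) lies 19 mm behind it (robot.grip_depth is the distance from the TCP to the grasp point, in m); z points along the fingers, y is the direction in which the jaws open and shut (so a half turn about z gives the same grasp; the last joint's range is limited). The gripper opens to 88 mm and grips with 3 to 60 N. Pads are 20 mm wide; open, the fingers measure 115 mm over their backs; the gripper's body (75 mm by 178 mm) begins 61 mm behind the grasp point.
Start: joints at [1.146, 0.359, 1.51, -0, 1.272, -0.115], TCP at [0.183, 0.571, 0.223] pointing down, gripper open.
Joint ranges: [-2.97, 2.97], [-1.01, 2.36], [0.21, 2.38], [-0.96, 4.11], [0.2, 2.71], [-2.98, 2.98]. Speed limits (rad/s): [2.39, 2.39, 3.14, 3.14, 3.14, 3.14].

INTERFACE

Orientations are given as a unit quaternion [w, x, y, z].
In Python, from rig import robot gives the robot as it stands.
- The arm moves only by the tool drive_tool, never from a script. Its argument "increments" is a list of rows, each an object with "linear": the shift along the world's x, y, z in m, a list of three; "rotation": the turn, a rotation vector about the world's x, y, z in degrees, a list of three. A call has exactly 5 rows; each row is the pose to reach, as a shift and turn from the pose commanded when the call began; what a row does not reach only later rows make up. A row lasts 1/10 s, in which the tool goes at most 50 mm and 8.59 degrees, less where a joint would pass 70% of its speed; a pose out of reach is approached as far as the arm can. A call with a gripper value outside its range is refused whole. "gripper" is the finger opening in m, from 0 to 0.0878, set as the call begins (left out, the last holds). The fingers move at their own pace and stop on an object; "force" is the grip in N (left out, the last holds). Time passes only in rows, so rows that repeat a pose let the fingers close, or fill a call up. It gives the time, the measured TCP pose, the force and the opening at its end, in the units of the state.
- robot.sense(): the state, without advancing time (a new reading comes with each control period).
- robot.read_camera(name): name is "scene" or "top"; returns the picture (400x640x3 uint8, red, green, blue); there is no depth.
- robot.camera_info(name): a dict with "K" (3x3 intrinsics, pixels), "rvec" (rotation vector, rad) and "tvec" (3), from world to camera coordinates, as OpenCV has them. Camera axes: x right, y down, z forward; pixel columns grow to the right and rows downward; lengths in m; the calibration is good to about 2 mm. A picture is of the moment at which its call begins. camera_info takes no time and is no camera call.
- robot.finish_job(): hands the job in, once; it reports no verdict.
The state is a dict: "time_s": time; "q": joint angles; "dq": joint speeds; "tau": joint torques, N m; "position": TCP position; "tool_rot": TCP orientation; "force": force on the tool from outside, world axes, zero at the start; "wrist_torque": the same for the moment, N m; "width": finger opening in m.
Only numpy, scipy, OpenCV 4.12 (cv2) and the standard library are available. Lean on these libraries where they do the work, as an engineer would, in place of code of your own. Each camera call takes 0.05 s, during which the arm holds its last target.

TASK

Push the open drawer of the low grey stand fully home. Then take the aluminium fixture plate on top of the stand by its upright grip bar and, without lifting it, slide it straight out over the closed drawer, square to the stand, until its front edge is in line with the tip of the steel gauge's pointer, so that the screws under the printed part can be reached from below. It would tip off by itself there, so finish while still gripping it: keep it level, resting on the stand's front edge, and do not let go; leave the gauge and everything else on the bench where they are.

Things in the scene. Friction and masses are not known exactly. Their poses are not given: they have to be found in the camera images.
- stand: low grey drawer stand, fixed to the bench, 240 mm deep (its x) x 180 mm wide (its y) x 110 mm high, with one drawer. Origin: centre of its underside. Its -x axis points out of its front, the way the drawer opens and the plate is to go; z up
- stand_lip (a point): middle of the front edge of the stand's flat top, the edge over which the plate slides, 110 mm above the bench; 105 mm in -x from the stand's centre. The shut drawer's front face stands 15 mm in front of this edge. Axes as stand
- stand_drawer0 (a joint): how far the drawer is open, m: 0 = fully home against its stop. It slides with about 1 N of friction plus light damping (4 N s/m), and stays where it is left
- stand_drawer0_handle (a point): centre of the drawer's bar handle: a level steel bar 11 mm thick and 90 mm long along the stand's y, 35 mm in front of the drawer's front face and 38 mm below the stand's top. Pushing this bar along the stand's +x closes the drawer; the drawer front is 83 mm high, its top edge 16 mm below the stand's top
- plate: the aluminium fixture plate, loose, flat on the stand's top: 240 mm long (its x) x 140 mm wide (its y) x 6 mm thick, 0.5 to 0.85 kg in all. Its -x end is the front, with the grip bar; a black printed part 70 x 70 mm and 26 mm tall (z 6 to 32 mm above the underside) is bolted on at x -23 to +47 mm. Origin: centre of its underside. It balances at about 110 mm behind its front edge, so with more overhang than that it tips unless held
- plate_grip (a point): centre of the plate's upright grip bar: dark steel block 14 mm thick (along the plate's x), 64 mm long (along its y), 38 mm tall above the plate's top face; this point is half-way up it, 25 mm above the plate's underside and 25 mm behind its front edge. Free room of 58 mm behind it. Axes as plate
- plate_front (a point): middle of the plate's front edge, at its underside; 120 mm in -x from the plate's centre and 25 mm in -x from the grip bar's centre. Axes as plate
- gauge: loose steel edge gauge: round base 56 mm across, thin post 164 mm high, standing beside the plate's path on the stand's -y side; 0.5 kg. Origin: centre of its underside; its axes are parallel to the stand's
- gauge_tip (a point): tip of the gauge's level dark pointer, 10 mm thick and tapering to a point, 40 mm in +y from the post, 113 mm above the bench (the height of the plate). It points across the path, stopping 100 to 115 mm from the stand's centre line, so 30 to 45 mm short of the side of a plate that is centred on the stand. The plate's front edge is to come level with it, measured along the stand's x. It lies 128 to 172 mm in front of the stand's front edge. Axes as gauge
- bracket: bystander, leave alone: green printed angle bracket, 70 x 30 mm, 43 mm high, beside the stand. Origin: on its underside
- fingertip: bystander, leave alone: orange printed fingertip, 22 mm across, 31 mm high, by the plate's path. Origin: on its underside
- knuckle: bystander, leave alone: small black printed knuckle, 34 x 20 mm, 16 mm high, in front and to the side of the drawer. Origin: on its underside
- cutters: bystander, leave alone: side cutters, 115 mm long, 13 mm high. Origin: on its underside
- mouse: bystander, leave alone: black computer mouse, 105 x 62 mm, 36 mm high. Origin: on its underside
- screw_cup: bystander, leave alone: grey screw cup, 64 mm across, 35 mm high. Origin: on its underside
- caliper: bystander, leave alone: caliper, 190 mm long, 14 mm high, lying down. Origin: on its underside

How it is judged:
By the outcome, as a careful person would: the job done as asked, in the order asked, and still so for the second after the job is handed in, while the arm keeps its last pose, push and grip.
It also fails if it takes over 54 s, if anything falls off the work surface, if the arm or the gripper's body presses on something with over 40 N, if the wrist force passes 120 N, or if a joint passes its speed limit or range.

## Working session

There is one attempt and no reset: what is moved stays moved. The work goes in short steps, Python scripts to look and compute and a tool call to move; the robot and the scene stay as the last step left them, time stands still between calls to the robot, and variables do not carry over. Pictures are saved under pics/ and viewed, and the job is handed in when it is done.

Besides the shell and the picture viewer there is one more tool, called after "Request:" by a JSON object that holds its "api" and its "payload", one argument or row to a line. drive_tool: Moves the arm, as the interface text tells. Its arguments: {"type":"object","properties":{"increments":{"type":"array"},"gripper":{"type":"number"},"force":{"type":"number"}},"required":["increments"]}

```bash
mkdir -p pics; ls
python3 - <<'E'
from rig import robot
import cv2,pickle
s=robot.sense();print(s)
for n in("scene","top"):
    im=robot.read_camera(n);cv2.imwrite(f"pics/{n}0.png",im[:,:,::-1]);print(n,robot.camera_info(n))
E
```

```text
pics
{'time_s': 0.0, 'q': array([ 1.14589010e+00,  3.59503797e-01,  1.51142700e+00, -2.00528639e-05,
        1.27251489e+00, -1.15122171e-01]), 'dq': array([ 0.0003157 , -0.00116039,  0.00078877, -0.00050524,  0.00055211,
       -0.00179603]), 'tau': array([ 2.00155722e-03, -5.15370619e+01, -2.70723903e+01,  6.73347898e-02,
        3.48360976e-02, -1.83500283e-04]), 'position': array([0.18264917, 0.57079099, 0.2218124 ]), 'tool_rot': array([-2.37909973e-04,  1.54270436e-01,  9.88028225e-01, -8.95501911e-04]), 'force': array([-0.69097793, -0.76988129, -0.73867068]), 'wrist_torque': array([-0.00767007, -0.01688513, -0.01548001]), 'width': 0.08787019123995413}
scene {'K': array([[417.8220918 ,   0.        , 325.05486957],
       [  0.        , 417.8220918 , 197.51559376],
       [  0.        ,   0.        ,   1.        ]]), 'rvec': array([ 1.97416966,  1.83669447, -0.52351548]), 'tvec': array([ 0.02025228, -0.40371591,  1.56840224])}
top {'K': array([[435.13555401,   0.        , 327.54763947],
       [  0.        , 435.13555401, 201.86943038],
       [  0.        ,   0.        ,   1.        ]]), 'rvec': array([ 2.15338762, -2.11208367,  0.15783088]), 'tvec': array([-0.05877366,  0.57444331,  1.07857631])}
```

View pics/scene0.png

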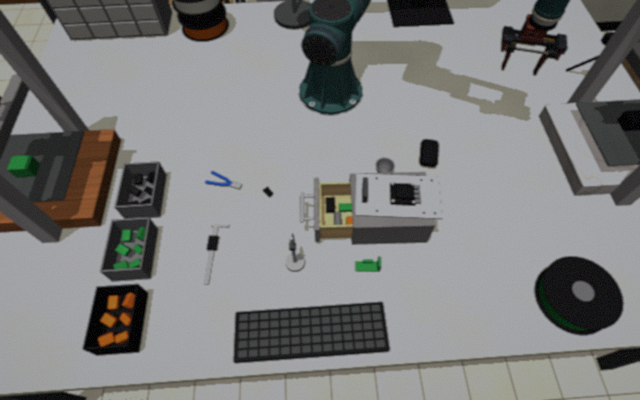

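View pics/top0.png

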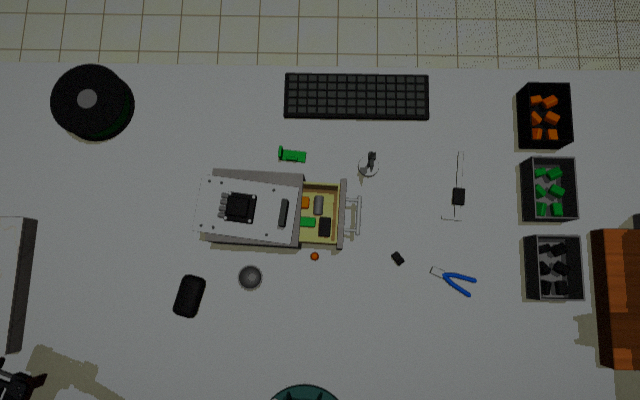

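```bash
cat > h.py <<'E'
import numpy as np,cv2
from rig import robot
def cam(n):
    c=robot.camera_info(n);return c["K"],cv2.Rodrigues(c["rvec"])[0],c["tvec"],c["rvec"]
def ray(n,px,z):
    K,R,t,_=cam(n);px=np.atleast_2d(px).astype(float)
    d=np.c_[px,np.ones(len(px))]@np.linalg.inv(K).T@R
    o=-R.T@t
    return o+d*((z-o[2])/d[:,2])[:,None]
def proj(n,P):
    K,R,t,r=cam(n);return cv2.projectPoints(np.atleast_2d(P).astype(float),r,t,K,None)[0][:,0]
def crop(im,x0,y0,x1,y1,f,name):
    cv2.imwrite(name,cv2.resize(im[y0:y1,x0:x1],None,fx=f,fy=f,interpolation=cv2.INTER_CUBIC))
E
python3 - <<'E'
from h import *
im=cv2.imread("pics/top0.png");crop(im,185,140,385,280,4,"pics/topc.png")
im=cv2.imread("pics/scene0.png");crop(im,280,140,460,280,4,"pics/scenec.png")
E
```

```text
(no output)
```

View pics/topc.png

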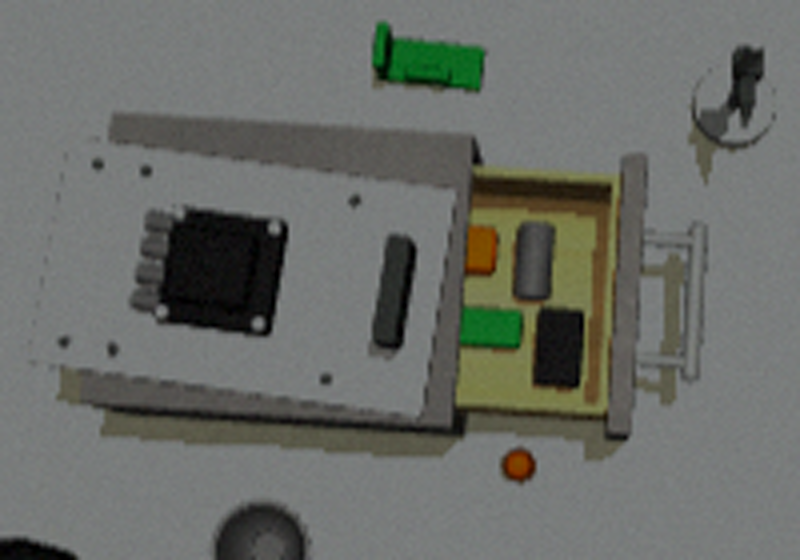

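View pics/scenec.png

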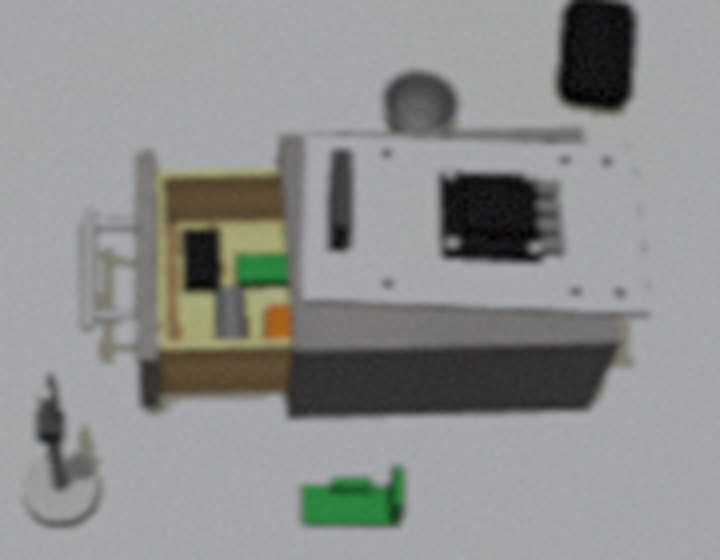

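Run:
```python
from h import *
im=cv2.imread("pics/top0.png");crop(im,185,160,315,255,6,"pics/ta.png")
crop(im,290,140,385,250,5,"pics/tb.png")
im=cv2.imread("pics/scene0.png");crop(im,270,220,330,280,10,"pics/sa.png")
im=cv2.imread("pics/top0.png");crop(im,340,140,390,190,12,"pics/tg.png")
K,R,t,_=cam("top");print("cam", -R.T@t); K,R,t,_=cam("scene");print("cam", -R.T@t)
```

```text
cam [ 0.39698225 -0.06267156  1.15552744]
cam [ 1.15862585 -0.0949073   1.12776817]
```

View pics/ta.png

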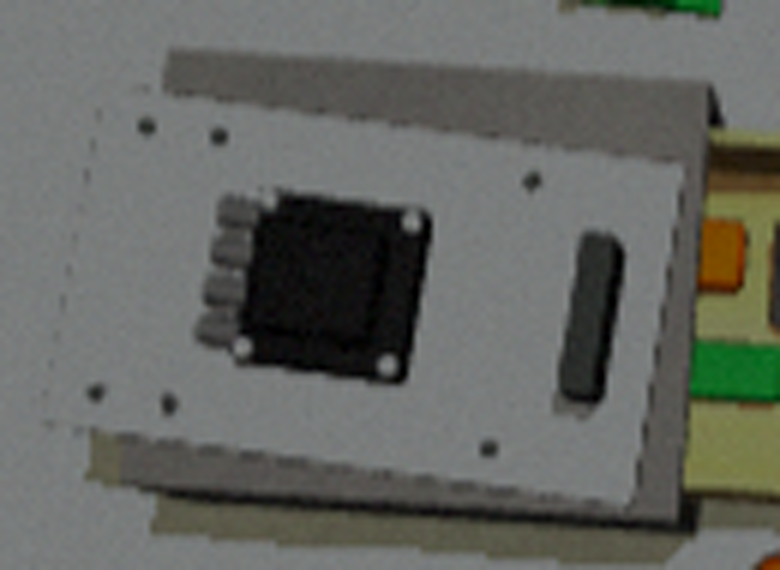

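View pics/tb.png

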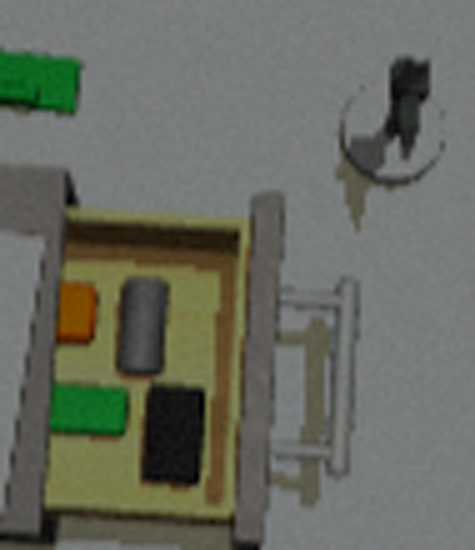

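View pics/sa.png

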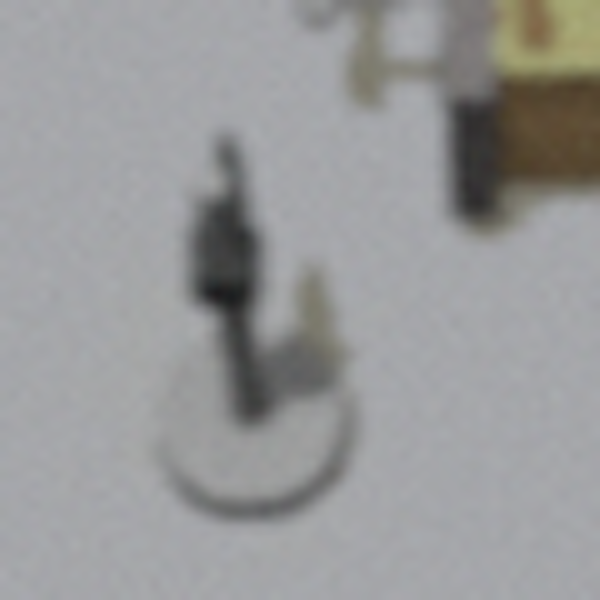

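View pics/tg.png

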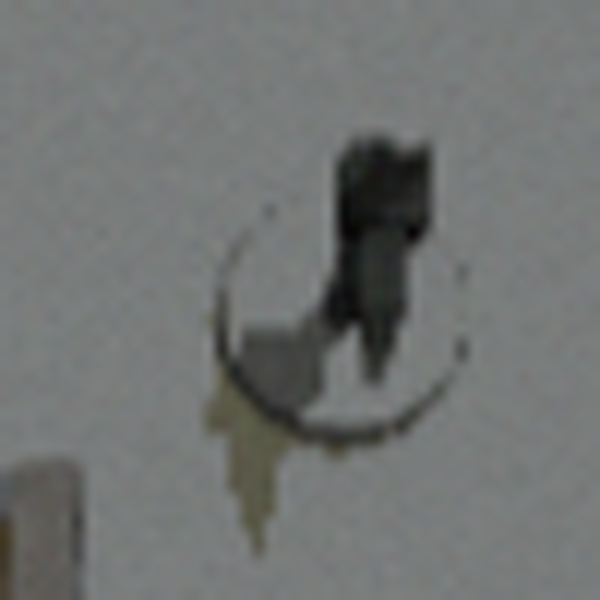

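```bash
cat >> h.py <<'E'
def edge(im,a,b,w=3.0,n=40,m=0.08,ch=None):
    g=cv2.GaussianBlur(im,(0,0),0.8).astype(np.float32)
    g=g.mean(2) if ch is None else g[:,:,ch]
    a=np.array(a,float);b=np.array(b,float);d=(b-a)/np.linalg.norm(b-a);nn=np.array([-d[1],d[0]])
    s=np.arange(-w,w+.01,.1);pts=[]
    for u in np.linspace(m,1-m,n):
        p=a+u*(b-a)+s[:,None]*nn
        v=cv2.remap(g,p[:,0].astype(np.float32)[None],p[:,1].astype(np.float32)[None],cv2.INTER_LINEAR)[0]
        gr=np.abs(np.gradient(v));k=gr**2
        i=gr.argmax();lo,hi=max(0,i-8),i+9
        pts.append(p[lo:hi].T@k[lo:hi]/k[lo:hi].sum())
    pts=np.array(pts,np.float32)
    vx,vy,x,y=cv2.fitLine(pts,cv2.DIST_HUBER,0,.01,.01).ravel()
    r=np.abs((pts[:,0]-x)*vy-(pts[:,1]-y)*vx);ok=r<1
    if ok.sum()>5: vx,vy,x,y=cv2.fitLine(pts[ok],cv2.DIST_HUBER,0,.01,.01).ravel()
    return np.cross([x,y,1],[x+vx,y+vy,1]),np.median(r)
def inter(l,m):
    p=np.cross(l,m);return p[:2]/p[2]
def quad(im,c,w=3.0):
    L=[edge(im,c[i],c[(i+1)%4],w) for i in range(4)]
    return np.array([inter(L[i-1][0],L[i][0]) for i in range(4)]),[round(float(l[1]),2) for l in L]
E
python3 - <<'E'
from h import *
np.set_printoptions(precision=4,suppress=True)
im=cv2.imread("pics/top0.png")
f=lambda p,x0,y0,k:(np.array(p)+.5)/k-.5+[x0,y0]
pc=f([[683,163],[630,508],[45,425],[100,108]],185,160,6)
q,r=quad(im,pc);print("plate",q-pc,r);P=ray("top",q,.116);print(P)
print([np.linalg.norm(P[i]-P[i-3]) for i in range(4)])
u=(P[0]+P[1]-P[2]-P[3]);print("dir front",np.degrees(np.arctan2(u[1],u[0])), "centre",P.mean(0))
e=[np.degrees(np.arctan2(*(P[(i+1)%4]-P[i])[[1,0]])) for i in range(4)];print(e)
sc=f([[165,48],[712,85],[683,525]],185,160,6)
print("stand rough",ray("top",sc,.110))
a,b=f([[712,85],[683,525]],185,160,6); lf,r1=edge(im,a,b)
a,b=f([[165,48],[712,85]],185,160,6); lb,r2=edge(im,a,b)
a,b=f([[120,487],[683,525]],185,160,6); lc,r3=edge(im,a,b)
print(r1,r2,r3)
S=ray("top",[inter(lf,lb),inter(lf,lc)],.110);print("lip",S,np.linalg.norm(S[0]-S[1]))
d=S[0]-S[1];print("lip normal ang",np.degrees(np.arctan2(d[1],d[0])))
for l in(lb,lc):
    y=lambda x:-(l[0]*x+l[2])/l[1]
    Q=ray("top",[[220,y(220)],[300,y(300)]],.11);d=Q[1]-Q[0];print(np.degrees(np.arctan2(d[1],d[0])))
print("tip",ray("top",f([374,383],340,140,12),.113),ray("scene",f([228,137],270,220,10),.113))
print("base",ray("top",f([342,318],340,140,12),.0),ray("scene",f([255,425],270,220,10),.0))
# scene plate corners & stand
E
```

```text
plate [[-0.0375  0.1072]
 [ 0.066  -0.7117]
 [-0.3641 -0.7311]
 [ 1.4688 -3.2254]] [0.14, 0.38, 0.79, 0.2]
[[0.5999 0.0232 0.116 ]
 [0.4618 0.0398 0.116 ]
 [0.4904 0.2764 0.116 ]
 [0.6268 0.2589 0.116 ]]
[np.float64(0.1390234424199275), np.float64(0.23835257123845055), np.float64(0.13750669038191832), np.float64(0.2372149754316856)]
dir front -96.70571950910312 centre [0.5447 0.1495 0.116 ]
[np.float64(173.14781048718532), np.float64(83.11106027226344), np.float64(-7.327828847372173), np.float64(-96.52162063064797)]
stand rough [[0.6457 0.2386 0.11  ]
 [0.6341 0.0127 0.11  ]
 [0.4542 0.019  0.11  ]]
0.47431844 0.15944958 0.95530826
lip [[0.636  0.0151 0.11  ]
 [0.4586 0.0198 0.11  ]] 0.1774673397785602
lip normal ang -1.5290986665858917
-92.54021498735392
-90.08836579440923
tip [[ 0.6421 -0.1528  0.113 ]] [[ 0.646  -0.1539  0.113 ]]
base [[ 0.6837 -0.1553  0.    ]] [[ 0.6823 -0.1554  0.    ]]
```

Run:
```python
from h import *
np.set_printoptions(precision=4,suppress=True)
im=cv2.imread("pics/top0.png")
f=lambda p,x0,y0,k:(np.array(p)+.5)/k-.5+[x0,y0]
for nm,a,b,z in(("bar outer",[358,285],[347,470],.072),("bar inner",[342,285],[331,470],.0745),("drawerface top front",[284,200],[264,535],.094),("drawer front back edge",[254,200],[236,535],.094),("lip lower",[72,180],[45,530],.11)):
    A=f([a,b],290,140,5);l,r=edge(im,*A,w=1.5)
    Q=ray("top",[[ -(l[1]*y+l[2])/l[0],y] for y in A[:,1]],z);d=Q[0]-Q[1]
    print(nm,r,Q.ravel(),np.degrees(np.arctan2(d[1],d[0])))
```

```text
bar outer 0.1623514 [ 0.5863 -0.1346  0.072   0.4927 -0.1296  0.072 ] -3.02794928611451
bar inner 0.13096026 [ 0.5857 -0.1246  0.0745  0.4923 -0.1208  0.0745] -2.3600626049586904
drawerface top front 0.23025686 [ 0.6248 -0.0951  0.094   0.4583 -0.0877  0.094 ] -2.564242183970883
drawer front back edge 0.20323822 [ 0.6244 -0.0774  0.094   0.458  -0.0705  0.094 ] -2.352406694737276
lip lower 0.3556078 [0.6294 0.0145 0.11   0.4577 0.0198 0.11  ] -1.7530788046097376
```

Request:
{"api": "drive_tool", "payload": {
  "increments": [
    {"linear": [0.02, -0.042, 0.0], "rotation": [0, 0, -5]},
    {"linear": [0.04, -0.084, 0.0], "rotation": [0, 0, -10]},
    {"linear": [0.06, -0.126, 0.0], "rotation": [0, 0, -15]},
    {"linear": [0.08, -0.168, 0.0], "rotation": [0, 0, -20]},
    {"linear": [0.1, -0.21, 0.0], "rotation": [0, 0, -25]}
  ],
  "gripper": 0.0,
  "force": 30
}}

```text
time_s: 0.6
position: [0.2831, 0.3596, 0.2223]
tool_rot: [-0.0, 0.366, 0.931, -0.0]
force: [1.6, -0.3, 0.1]
width: 0.0512
```

Request:
{"api": "drive_tool", "payload": {
  "increments": [
    {"linear": [0.02, -0.042, 0.0], "rotation": [0, 0, -5]},
    {"linear": [0.04, -0.084, 0.0], "rotation": [0, 0, -10]},
    {"linear": [0.06, -0.126, 0.0], "rotation": [0, 0, -15]},
    {"linear": [0.08, -0.168, 0.0], "rotation": [0, 0, -20]},
    {"linear": [0.1, -0.21, 0.0], "rotation": [0, 0, -25]}
  ]
}}

```text
time_s: 1.1
position: [0.3831, 0.1496, 0.2226]
tool_rot: [-0.0, 0.559, 0.829, -0.0]
force: [0.8, 0.8, 0.5]
width: 0.0112
```

Request:
{"api": "drive_tool", "payload": {
  "increments": [
    {"linear": [0.02, -0.042, 0.0], "rotation": [0, 0, -5]},
    {"linear": [0.04, -0.084, 0.0], "rotation": [0, 0, -10]},
    {"linear": [0.06, -0.126, 0.0], "rotation": [0, 0, -15]},
    {"linear": [0.08, -0.168, 0.0], "rotation": [0, 0, -20]},
    {"linear": [0.1, -0.21, 0.0], "rotation": [0, 0, -25]}
  ]
}}

```text
time_s: 1.6
position: [0.4831, -0.0605, 0.2224]
tool_rot: [-0.0, 0.725, 0.688, -0.0]
force: [1.3, 0.9, -0.0]
width: 0.0006
```

Request:
{"api": "drive_tool", "payload": {
  "increments": [
    {"linear": [0.02, -0.04, 0.0], "rotation": [0, 0, 0]},
    {"linear": [0.04, -0.08, 0.0], "rotation": [0, 0, 0]},
    {"linear": [0.042, -0.108, 0.0], "rotation": [0, 0, 0]},
    {"linear": [0.042, -0.108, -0.04], "rotation": [0, 0, 0]},
    {"linear": [0.042, -0.108, -0.08], "rotation": [0, 0, 0]}
  ]
}}

```text
time_s: 2.1
position: [0.5261, -0.1684, 0.1424]
tool_rot: [0.001, 0.725, 0.689, 0.001]
force: [-0.7, 0.1, -0.1]
width: 0.0004
```

Request:
{"api": "drive_tool", "payload": {
  "increments": [
    {"linear": [0, 0, -0.04], "rotation": [0, 0, 0]},
    {"linear": [0, 0, -0.07], "rotation": [0, 0, 0]},
    {"linear": [0, 0, -0.09], "rotation": [0, 0, 0]},
    {"linear": [0, 0, -0.09], "rotation": [0, 0, 0]},
    {"linear": [0, 0.008, -0.09], "rotation": [0, 0, 0]}
  ]
}}

```text
time_s: 2.6
position: [0.5251, -0.159, 0.0527]
tool_rot: [-0.0, 0.724, 0.69, -0.0]
force: [0.1, 0.2, 0.3]
width: 0.0004
```

Request:
{"api": "drive_tool", "payload": {
  "increments": [
    {"linear": [0, 0.01, 0], "rotation": [0, 0, 0]},
    {"linear": [0.001, 0.022, 0], "rotation": [0, 0, 0]},
    {"linear": [0.0015, 0.036, 0], "rotation": [0, 0, 0]},
    {"linear": [0.002, 0.05, 0], "rotation": [0, 0, 0]},
    {"linear": [0.003, 0.064, 0], "rotation": [0, 0, 0]}
  ]
}}

```text
time_s: 3.1
position: [0.5283, -0.0932, 0.0532]
tool_rot: [0.0, 0.724, 0.69, 0.0]
force: [-0.5, -2.1, 1.0]
width: 0.0002
```

Request:
{"api": "drive_tool", "payload": {
  "increments": [
    {"linear": [0, 0.01, 0], "rotation": [0, 0, 0]},
    {"linear": [0.001, 0.018, 0], "rotation": [0, 0, 0]},
    {"linear": [0.001, 0.024, 0], "rotation": [0, 0, 0]},
    {"linear": [0.001, 0.03, 0], "rotation": [0, 0, 0]},
    {"linear": [0.001, 0.036, 0], "rotation": [0, 0, 0]}
  ]
}}

```text
time_s: 3.6
position: [0.5292, -0.0584, 0.0526]
tool_rot: [0.0, 0.724, 0.69, 0.0]
force: [1.1, -1.2, -0.0]
width: 0.0003
```

Request:
{"api": "drive_tool", "payload": {
  "increments": [
    {"linear": [0, 0.002, 0], "rotation": [0, 0, 0]},
    {"linear": [0, 0.004, 0], "rotation": [0, 0, 0]},
    {"linear": [0, 0.006, 0], "rotation": [0, 0, 0]},
    {"linear": [0, 0.007, 0], "rotation": [0, 0, 0]},
    {"linear": [0, 0.008, 0], "rotation": [0, 0, 0]}
  ]
}}

```text
time_s: 4.1
position: [0.5289, -0.0507, 0.0526]
tool_rot: [-0.0, 0.724, 0.69, -0.0]
force: [0.6, -0.9, 0.3]
width: 0.0005
```

Request:
{"api": "drive_tool", "payload": {
  "increments": [
    {"linear": [0, 0.001, 0], "rotation": [0, 0, 0]},
    {"linear": [0, 0.002, 0], "rotation": [0, 0, 0]},
    {"linear": [0, 0.003, 0], "rotation": [0, 0, 0]},
    {"linear": [0, 0.004, 0], "rotation": [0, 0, 0]},
    {"linear": [0, 0.004, 0], "rotation": [0, 0, 0]}
  ]
}}

```text
time_s: 4.6
position: [0.529, -0.0491, 0.0527]
tool_rot: [0.001, 0.723, 0.691, -0.001]
force: [-0.9, -12.2, -2.1]
width: 0.0005
```

Request:
{"api": "drive_tool", "payload": {
  "increments": [
    {"linear": [0, -0.015, 0], "rotation": [0, 0, 0]},
    {"linear": [0, -0.03, 0], "rotation": [0, 0, 0]},
    {"linear": [0, -0.035, 0.05], "rotation": [0, 0, 0]},
    {"linear": [0, -0.035, 0.1], "rotation": [0, 0, 0]},
    {"linear": [0, -0.035, 0.15], "rotation": [0, 0, 0]}
  ]
}}

```text
time_s: 5.1
position: [0.5281, -0.0823, 0.2036]
tool_rot: [-0.001, 0.724, 0.69, -0.0]
force: [0.7, -0.0, -1.2]
width: 0.0005
```

Request:
{"api": "drive_tool", "payload": {
  "increments": [
    {"linear": [-0.03, -0.03, 0.04], "rotation": [0, 0, 8]},
    {"linear": [-0.06, -0.06, 0.06], "rotation": [0, 0, 16]},
    {"linear": [-0.09, -0.09, 0.06], "rotation": [0, 0, 24]},
    {"linear": [-0.12, -0.12, 0.06], "rotation": [0, 0, 32]},
    {"linear": [-0.13, -0.12, 0.06], "rotation": [0, 0, 40]}
  ],
  "gripper": 0.0878
}}

```text
time_s: 5.6
position: [0.3967, -0.2043, 0.2628]
tool_rot: [0.0, 0.445, 0.895, -0.001]
force: [0.1, 0.5, -0.1]
width: 0.0368
```

Run:
```python
from rig import robot
import cv2
from h import crop
for n,b in(("scene",(270,130,460,290)),("top",(185,140,385,280))):
    im=robot.read_camera(n);cv2.imwrite(f"pics/{n}1.png",im[:,:,::-1]);crop(im[:,:,::-1],*b,4,f"pics/{n}1c.png")
```

```text
(no output)
```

View pics/scene1c.png

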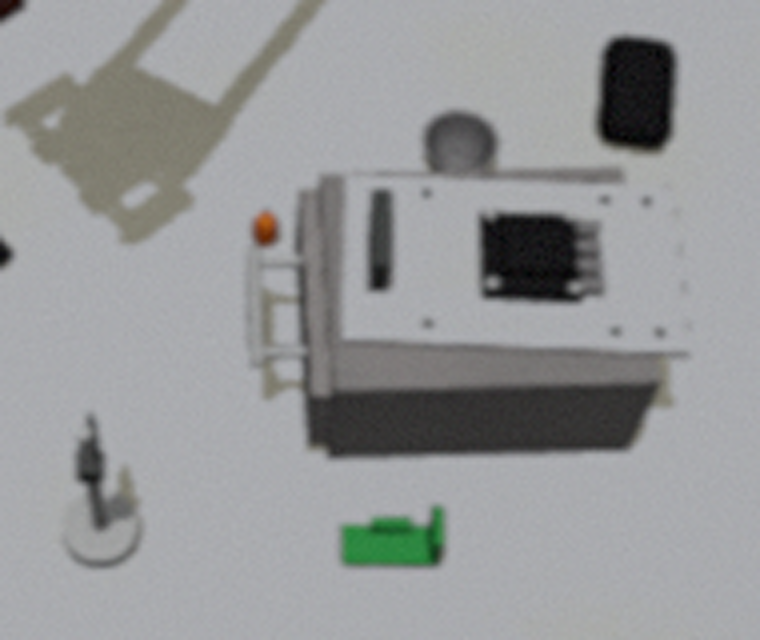

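View pics/top1c.png

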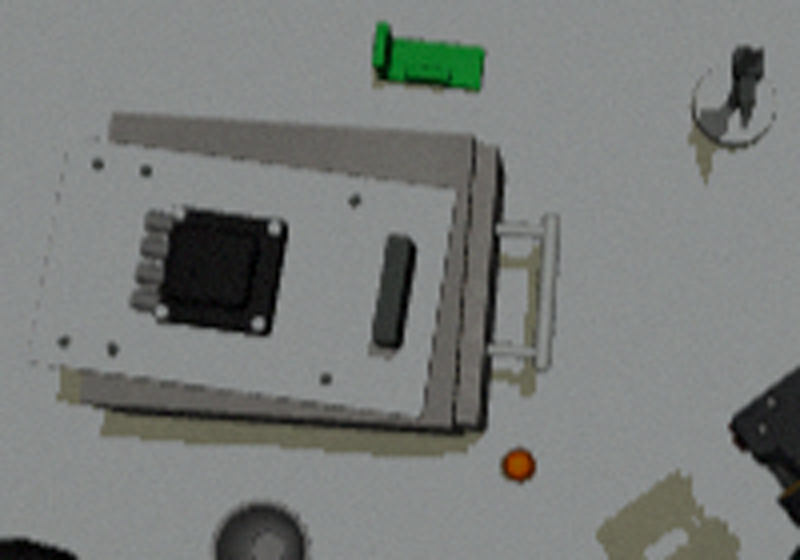

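```bash
cat > m1.py <<'E'
from h import *
np.set_printoptions(precision=4,suppress=True)
f=lambda p,x0,y0,k:(np.array(p)+.5)/k-.5+[x0,y0]
def L(n,im,nm,A,z,w=1.5):
    l,r=edge(im,*A,w=w); A=np.array(A);d=A[1]-A[0]
    # foot points
    if abs(d[0])>abs(d[1]): q=[[x,-(l[0]*x+l[2])/l[1]] for x in A[:,0]]
    else: q=[[-(l[1]*y+l[2])/l[0],y] for y in A[:,1]]
    Q=ray(n,q,z);d=Q[1]-Q[0];print(n,nm,round(float(r),2),Q[:,:2].ravel(),"ang",round(float(np.degrees(np.arctan2(d[1],d[0]))%180),2));return Q
E
python3 - <<'E'
from m1 import *
im=cv2.imread("pics/top1.png");F=lambda a:f(a,185,140,4)
L("top",im,"lip",F([[476,142],[456,422]]),.11)
L("top",im,"dface outer",F([[501,155],[484,425]]),.094)
L("top",im,"bar outer",F([[558,215],[549,368]]),.072)
L("top",im,"side -y",F([[120,112],[470,136]]),.11)
L("top",im,"plate front",F([[456,188],[420,415]]),.116)
L("top",im,"plate side-",F([[110,145],[450,187]]),.116)
L("top",im,"plate side+",F([[50,365],[415,415]]),.116)
L("top",im,"bar front",F([[413,245],[402,340]]),.154)
L("top",im,"bar back",F([[386,245],[374,340]]),.154)
sm=cv2.imread("pics/scene1.png");F=lambda a:f(a,270,130,4)
L("scene",sm,"lip",F([[322,180],[334,390]]),.11)
L("scene",sm,"dface outer",F([[300,195],[312,395]]),.094)
L("scene",sm,"side -y",F([[335,393],[655,384]]),.11)
L("scene",sm,"plate side-",F([[345,342],[680,355]]),.116)
L("scene",sm,"plate front",F([[345,180],[343,338]]),.116)
L("scene",sm,"bar front",F([[371,195],[369,285]]),.154)
L("scene",sm,"bar back ",F([[389,192],[389,285]]),.154)
c=np.array([[405,237]]);print("bar ends top", ray("top",F([[0,0]]),.1)[:0])
for n,a,b in(("top",[401,235],[388,347]),("scene",[380,190],[378,287])):
    o=(185,140) if n=="top" else (270,130)
    print(n,ray(n,f([a,b],*o,4),.154))
print(robot.sense()["tool_rot"])
E
```

```text
top lip 0.24 [0.6307 0.0114 0.4588 0.0185] ang 177.62
top dface outer 0.12 [ 0.6263 -0.0059  0.4583  0.001 ] ang 177.66
top bar outer 0.17 [ 0.5929 -0.0411  0.4958 -0.0373] ang 177.79
top side -y 0.15 [0.6454 0.2323 0.6359 0.0155] ang 87.47
top plate front 0.14 [0.6004 0.0231 0.4622 0.0398] ang 173.09
top plate side- 0.16 [0.6256 0.2356 0.5992 0.0262] ang 82.83
top plate side+ 0.14 [0.489  0.2632 0.4621 0.0428] ang 83.05
top bar front 0.08 [0.5587 0.0408 0.5029 0.0477] ang 172.98
top bar back 0.12 [0.5584 0.0595 0.5025 0.0666] ang 172.75
scene lip 0.83 [0.4636 0.0152 0.6385 0.0191] ang 1.28
scene dface outer 0.1 [ 0.4652  0.0026  0.6323 -0.0054] ang 177.27
scene side -y 0.15 [0.6384 0.013  0.6481 0.2321] ang 87.48
scene plate side- 0.16 [0.6017 0.0236 0.6297 0.252 ] ang 83.01
scene plate front 0.17 [0.4694 0.0381 0.6011 0.0194] ang 171.9
scene bar front 0.2 [0.5093 0.049  0.5824 0.0385] ang 171.82
scene bar back  0.03 [0.5079 0.0648 0.5837 0.0552] ang 172.82
bar ends top []
top [[0.5645 0.0508 0.154 ]
 [0.4987 0.0559 0.154 ]]
scene [[0.5056 0.0566 0.154 ]
 [0.5846 0.0458 0.154 ]]
[-0.0005  0.4471  0.8945  0.0002]
```

Request:
{"api": "drive_tool", "payload": {
  "increments": [
    {"linear": [0.02, 0.04, 0], "rotation": [0, 0, 8]},
    {"linear": [0.04, 0.08, 0], "rotation": [0, 0, 16]},
    {"linear": [0.062, 0.12, 0], "rotation": [0, 0, 24]},
    {"linear": [0.084, 0.16, 0], "rotation": [0, 0, 32]},
    {"linear": [0.105, 0.2, 0], "rotation": [0, 0, 40]}
  ],
  "gripper": 0.05
}}

```text
time_s: 6.2
position: [0.5052, 0.001, 0.2623]
tool_rot: [0.0, 0.113, 0.994, 0.0]
force: [0.2, -1.1, 0.2]
width: 0.0499
```

Request:
{"api": "drive_tool", "payload": {
  "increments": [
    {"linear": [0.02, 0.035, 0], "rotation": [0, 0, 6.1]},
    {"linear": [0.0318, 0.06, 0], "rotation": [0, 0, 6.1]},
    {"linear": [0.0318, 0.06, -0.04], "rotation": [0, 0, 6.1]},
    {"linear": [0.0318, 0.06, -0.075], "rotation": [0, 0, 6.1]},
    {"linear": [0.0318, 0.06, -0.075], "rotation": [0, 0, 6.1]}
  ]
}}

```text
time_s: 6.7
position: [0.5323, 0.0597, 0.183]
tool_rot: [-0.005, 0.061, 0.998, 0.0]
force: [-0.8, 0.5, -0.3]
width: 0.0504
```

Run:
```python
from rig import robot
import cv2
from h import crop
s=robot.sense();print(s["position"],s["tool_rot"],s["width"],s["force"])
for n,b in(("scene",(270,130,460,290)),):
    im=robot.read_camera(n);cv2.imwrite(f"pics/{n}2.png",im[:,:,::-1]);crop(im[:,:,::-1],*b,4,f"pics/{n}2c.png")
```

```text
[0.53234744 0.05966236 0.18296219] [-4.68494545e-03  6.14853006e-02  9.98096991e-01  7.47273622e-05] 0.05036181184387718 [-0.78660465  0.45926536 -0.26256677]
```

View pics/scene2c.png

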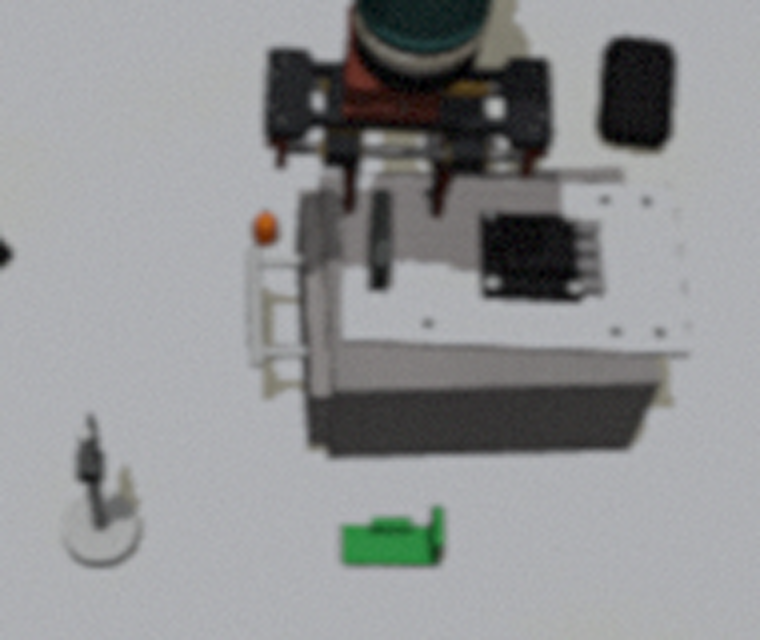

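Request:
{"api": "drive_tool", "payload": {
  "increments": [
    {"linear": [0.001, -0.004, -0.01], "rotation": [0, 0, 0]},
    {"linear": [0.001, -0.004, -0.02], "rotation": [0, 0, 0]},
    {"linear": [0.001, -0.004, -0.02], "rotation": [0, 0, 0]},
    {"linear": [0.001, -0.004, -0.02], "rotation": [0, 0, 0]},
    {"linear": [0.001, -0.004, -0.02], "rotation": [0, 0, 0]}
  ]
}}

```text
time_s: 7.25
position: [0.5372, 0.0543, 0.168]
tool_rot: [0.001, 0.06, 0.998, 0.0]
force: [0.6, -1.3, -0.6]
width: 0.0501
```

Run:
```python
from rig import robot
s=robot.sense();print(s["position"],s["tool_rot"],s["width"],s["force"],s["q"])
```

```text
[0.53716734 0.05429069 0.16803862] [5.77080927e-04 6.04693384e-02 9.98169888e-01 1.00964002e-05] 0.050072342249802684 [ 0.625396   -1.28693177 -0.58251473] [-2.72248270e-02  3.30313623e-01  1.70684473e+00 -2.04140753e-05
  1.10328011e+00 -1.47699944e+00]
```

Request:
{"api": "drive_tool", "payload": {
  "increments": [
    {"linear": [-0.002, 0.001, -0.015], "rotation": [0, 0, 0]},
    {"linear": [-0.0035, 0.0015, -0.03], "rotation": [0, 0, 0]},
    {"linear": [-0.0035, 0.0015, -0.04], "rotation": [0, 0, 0]},
    {"linear": [-0.0035, 0.0015, -0.045], "rotation": [0, 0, 0]},
    {"linear": [-0.0035, 0.0015, -0.045], "rotation": [0, 0, 0]}
  ]
}}

```text
time_s: 7.75
position: [0.533, 0.0559, 0.122]
tool_rot: [-0.0, 0.06, 0.998, -0.0]
force: [-0.3, 1.5, -0.1]
width: 0.0498
```

Request:
{"api": "drive_tool", "payload": {
  "increments": [
    {"linear": [0, 0, 0], "rotation": [0, 0, 0]},
    {"linear": [0, 0, 0], "rotation": [0, 0, 0]},
    {"linear": [0, 0, 0], "rotation": [0, 0, 0]},
    {"linear": [0, 0, 0], "rotation": [0, 0, 0]},
    {"linear": [0, 0, 0], "rotation": [0, 0, 0]}
  ],
  "gripper": 0.0,
  "force": 12
}}

```text
time_s: 8.25
position: [0.5333, 0.0556, 0.1226]
tool_rot: [0.0, 0.06, 0.998, -0.0]
force: [-1.3, 0.6, 1.7]
width: 0.0141
```

Request:
{"api": "drive_tool", "payload": {
  "increments": [
    {"linear": [0, 0, 0], "rotation": [0, 0, 0]},
    {"linear": [0, 0, 0], "rotation": [0, 0, 0]},
    {"linear": [0.003, 0, 0], "rotation": [0, 0, 1]},
    {"linear": [0.006, 0, 0], "rotation": [0, 0, 2]},
    {"linear": [0.009, 0, 0], "rotation": [0, 0, 3]}
  ],
  "gripper": 0.0,
  "force": 40
}}

```text
time_s: 8.75
position: [0.5403, 0.0556, 0.1226]
tool_rot: [-0.002, 0.033, 0.999, -0.0]
force: [-7.2, -3.1, 10.1]
width: 0.0137
```

Request:
{"api": "drive_tool", "payload": {
  "increments": [
    {"linear": [0.003, -0.0003, 0], "rotation": [0, 0, 1]},
    {"linear": [0.0055, -0.0005, 0], "rotation": [0, 0, 1.5]},
    {"linear": [0.0055, -0.0005, 0], "rotation": [0, 0, 1.5]},
    {"linear": [0.0055, -0.0005, 0], "rotation": [0, 0, 1.5]},
    {"linear": [0.0055, -0.0005, 0], "rotation": [0, 0, 1.5]}
  ]
}}

```text
time_s: 9.25
position: [0.5453, 0.0553, 0.1226]
tool_rot: [-0.002, 0.02, 1.0, -0.0]
force: [-7.6, -2.0, 10.6]
width: 0.0138
```

Run:
```python
from rig import robot
import cv2
from h import crop
s=robot.sense();print(s["position"],s["tool_rot"],s["width"],s["force"],s["wrist_torque"])
for n,b in(("scene",(270,130,460,290)),("top",(185,140,385,280))):
    im=robot.read_camera(n);cv2.imwrite(f"pics/{n}3.png",im[:,:,::-1]);crop(im[:,:,::-1],*b,4,f"pics/{n}3c.png")
```

```text
[0.54525851 0.05534228 0.12257416] [-2.14407581e-03  2.03904464e-02  9.99789754e-01 -2.83941714e-04] 0.01375234315917973 [-7.58633019 -1.99614687 10.56846715] [-0.13580388  0.99711386  0.30167897]
```

View pics/scene3c.png

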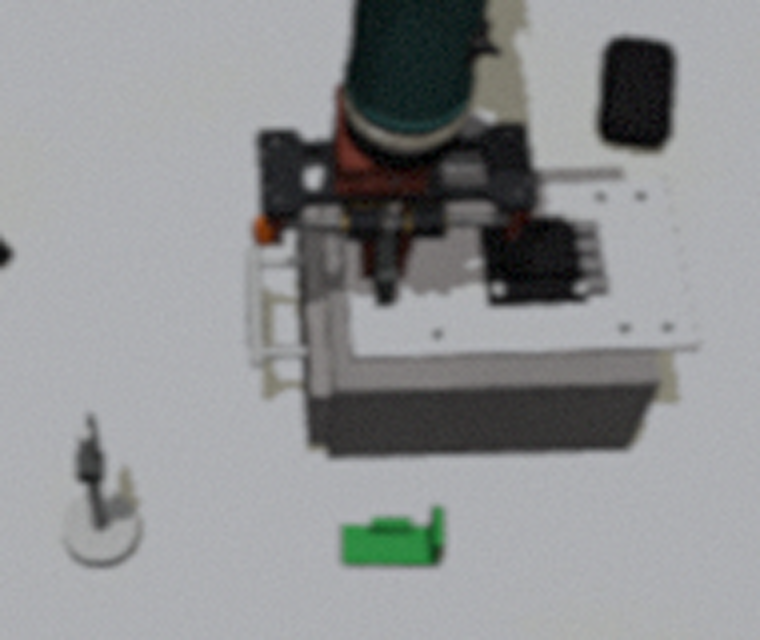

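View pics/top3c.png

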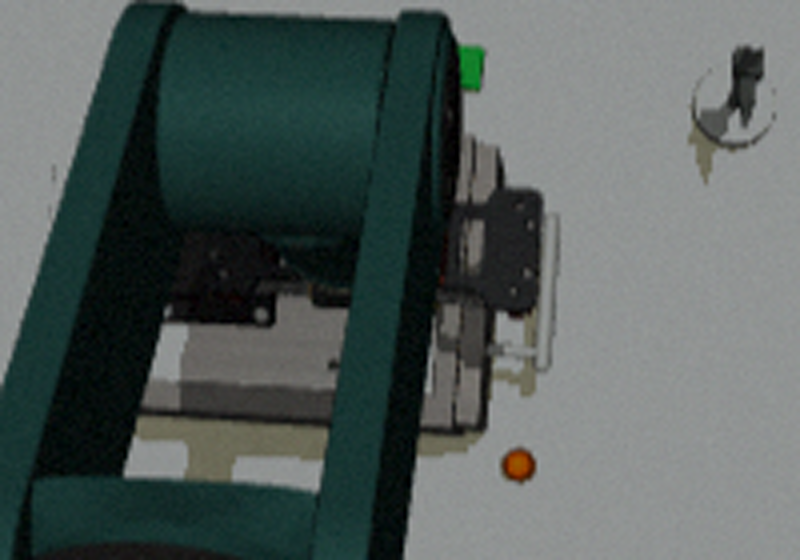

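Run:
```python
from m1 import *
sm=cv2.imread("pics/scene3.png");F=lambda a:f(a,270,130,4)
L("scene",sm,"plate side-",F([[360,357],[690,348]]),.116)
L("scene",sm,"plate front",F([[350,295],[354,350]]),.116)
L("scene",sm,"side -y",F([[335,393],[655,384]]),.11)
```

```text
scene plate side- 0.19 [0.6162 0.0324 0.6246 0.2601] ang 87.88
scene plate front 0.18 [0.5672 0.0306 0.6111 0.0275] ang 175.95
scene side -y 0.15 [0.6381 0.0131 0.6483 0.2321] ang 87.32
```

Request:
{"api": "drive_tool", "payload": {
  "increments": [
    {"linear": [0, 0, 0.0004], "rotation": [0, 0, 0]},
    {"linear": [0, 0, 0.0008], "rotation": [0, 0, 0]},
    {"linear": [0, 0, 0.0012], "rotation": [0, 0, 0]},
    {"linear": [0, 0, 0.0012], "rotation": [0, 0, 0]},
    {"linear": [0, 0, 0.0012], "rotation": [0, 0, 0]}
  ]
}}

```text
time_s: 9.85
position: [0.5471, 0.0555, 0.1229]
tool_rot: [-0.001, 0.021, 1.0, -0.0]
force: [-1.4, -0.2, -5.9]
width: 0.0138
```

Request:
{"api": "drive_tool", "payload": {
  "increments": [
    {"linear": [-0.0002, -0.005, -0.0004], "rotation": [0, 0, 0]},
    {"linear": [-0.0008, -0.018, -0.0004], "rotation": [0, 0, 0]},
    {"linear": [-0.0014, -0.033, -0.0004], "rotation": [0, 0, -0.2]},
    {"linear": [-0.002, -0.047, -0.0004], "rotation": [0, 0, -0.4]},
    {"linear": [-0.0026, -0.06, -0.0004], "rotation": [0, 0, -0.4]}
  ]
}}

```text
time_s: 10.35
position: [0.5451, -0.0065, 0.1232]
tool_rot: [0.0, 0.025, 1.0, -0.0]
force: [0.5, 1.7, -6.7]
width: 0.0142
```

Request:
{"api": "drive_tool", "payload": {
  "increments": [
    {"linear": [-0.0006, -0.012, -0.0003], "rotation": [0, 0, 0]},
    {"linear": [-0.0011, -0.025, -0.0006], "rotation": [0, 0, 0]},
    {"linear": [-0.0017, -0.038, -0.0006], "rotation": [0, 0, 0]},
    {"linear": [-0.0022, -0.05, -0.0006], "rotation": [0, 0, 0]},
    {"linear": [-0.0026, -0.06, -0.0006], "rotation": [0, 0, 0]}
  ]
}}

```text
time_s: 10.85
position: [0.5425, -0.0656, 0.1227]
tool_rot: [0.0, 0.025, 1.0, 0.0]
force: [0.4, 2.3, -5.1]
width: 0.0144
```

Request:
{"api": "drive_tool", "payload": {
  "increments": [
    {"linear": [-0.0006, -0.013, -0.0002], "rotation": [0, 0, 0]},
    {"linear": [-0.0011, -0.026, -0.0002], "rotation": [0, 0, 0]},
    {"linear": [-0.0016, -0.037, -0.0002], "rotation": [0, 0, 0]},
    {"linear": [-0.002, -0.045, -0.0002], "rotation": [0, 0, 0]},
    {"linear": [-0.0021, -0.048, -0.0002], "rotation": [0, 0, 0]}
  ]
}}

```text
time_s: 11.35
position: [0.5405, -0.1135, 0.1225]
tool_rot: [0.0, 0.025, 1.0, -0.0]
force: [-0.1, 2.9, -1.2]
width: 0.0139
```

Request:
{"api": "drive_tool", "payload": {
  "increments": [
    {"linear": [0, 0, 0], "rotation": [0, 0, 0]},
    {"linear": [0, 0, 0], "rotation": [0, 0, 0]},
    {"linear": [0, 0, 0], "rotation": [0, 0, 0]},
    {"linear": [0, 0, 0], "rotation": [0, 0, 0]},
    {"linear": [0, 0, 0], "rotation": [0, 0, 0]}
  ]
}}

```text
time_s: 11.85
position: [0.5409, -0.1129, 0.1226]
tool_rot: [0.0, 0.024, 1.0, -0.0]
force: [0.4, -2.9, -2.1]
width: 0.0137
```

Run:
```python
from rig import robot
import cv2
from h import crop
s=robot.sense();print(s["position"],s["tool_rot"],s["width"],s["force"],s["wrist_torque"])
for n,b in(("scene",(270,130,460,290)),("top",(240,140,400,260))):
    im=robot.read_camera(n);cv2.imwrite(f"pics/{n}4.png",im[:,:,::-1]);crop(im[:,:,::-1],*b,4,f"pics/{n}4c.png")
```

```text
[ 0.54089841 -0.11288327  0.12259933] [ 4.31041879e-04  2.41729075e-02  9.99707591e-01 -4.67116526e-04] 0.01368567467990062 [ 0.38738804 -2.89248323 -2.13279659] [-0.28205796  0.25744554  0.09059059]
```

View pics/scene4c.png

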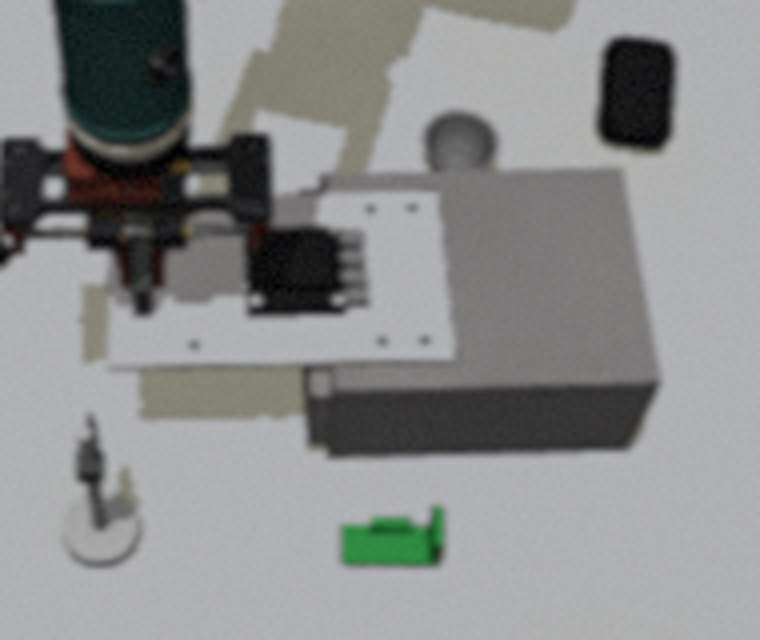

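View pics/top4c.png

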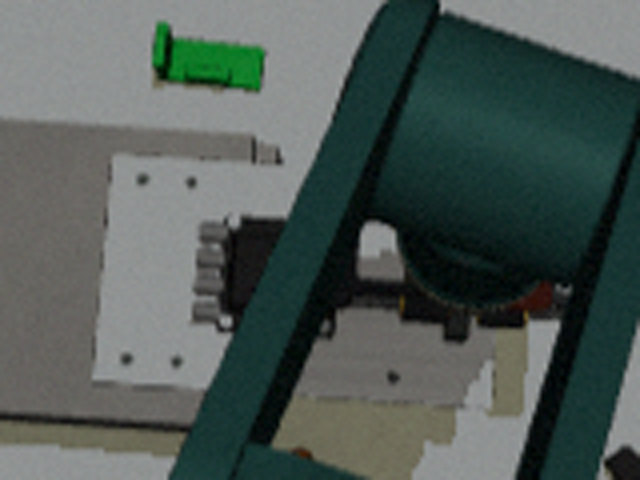

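```bash
cat > m2.py <<'E'
from m1 import *
lip=np.array([.546,.0149]);A=np.radians(87.5)
u=-np.array([np.cos(A),np.sin(A)]);v=np.array([np.cos(A+np.pi/2),np.sin(A+np.pi/2)])
def st(Q):
    d=np.atleast_2d(Q)[:,:2]-lip;return np.c_[d@u,d@v]
E
python3 - <<'E'
from m2 import *
sm=cv2.imread("pics/scene4.png");F=lambda a:f(a,270,130,4)
for nm,a in(("side-",[[115,366],[450,358]]),("front",[[107,305],[107,362]]),("rear",[[439,200],[454,352]])):
    print(st(L("scene",sm,nm,F(a),.116)))
print(st(L("scene",sm,"stand side",F([[340,393],[655,383]]),.11)))
tm=cv2.imread("pics/top4.png");F=lambda a:f(a,240,140,4)
for nm,a in(("side-",[[118,155],[275,164]]),("rear",[[111,165],[95,375]]),("side+",[[98,382],[205,389]])):
    print(st(L("top",tm,nm,F(a),.116)))
print(st(L("top",tm,"stand side",F([[0,120],[250,136]]),.11)))
# tip: pointer edges
for n,b in(("scene",(280,225,310,265)),("top",(355,145,385,180))):
    im=cv2.imread(f"pics/{n}1.png");x0,y0,x1,y1=b
    g=cv2.cvtColor(im,cv2.COLOR_BGR2GRAY)[y0:y1,x0:x1];print(n,b);
    print(g[:22,:24] if n=="scene" else g[12:35,8:24])
E
```

```text
scene side- 0.19 [ 0.6107 -0.1361  0.6231  0.0937] ang 86.91
[[ 0.148  -0.0712]
 [-0.0821 -0.0736]]
scene front 0.04 [ 0.5628 -0.1389  0.6081 -0.1412] ang 177.05
[[ 0.1529 -0.0235]
 [ 0.1533 -0.0688]]
scene rear 0.14 [0.4921 0.1039 0.6179 0.0977] ang 177.16
[[-0.0866  0.0578]
 [-0.0858 -0.0682]]
scene stand side 0.22 [0.6386 0.0164 0.648  0.2322] ang 87.52
[[-0.0056 -0.0925]
 [-0.2215 -0.0924]]
top side- 0.12 [ 0.6203  0.0954  0.6161 -0.0007] ang 87.48
[[-0.0837 -0.0707]
 [ 0.0126 -0.0707]]
top rear 0.2 [0.6134 0.099  0.4849 0.1047] ang 177.44
[[-0.0869 -0.0636]
 [-0.0871  0.065 ]]
top side+ 0.16 [0.4823 0.1017 0.4782 0.0374] ang 86.37
[[-0.0839  0.0674]
 [-0.0195  0.0687]]
top stand side 0.21 [0.643  0.1702 0.6358 0.0155] ang 87.34
[[-0.1594 -0.0901]
 [-0.0045 -0.0897]]
scene (280, 225, 310, 265)
[[172 169 174 172 170 173 169 172 171 171 171 170 172 170 171 172 170 170
  173 173 173 172 173 171]
 [171 172 172 171 171 169 171 171 171 172 172 170 172 173 171 172 173 171
  174 170 170 170 173 169]
 [171 172 172 172 171 173 172 169 171 170 171 170 171 170 173 170 171 169
  172 171 171 1
[... 2798 characters left out ...]
  81 136 138 139 140 137  96]
 [ 78  76  79  75 135 141 142  81  58 123 138 138 140 143 136 130]
 [ 81  79  78  77 139 140 140  95  77 138 138 137 140 133 115 139]
 [ 80  77  81  80 141 141 139 124 121 137 138 138 133  92 128 138]
 [ 78  77  81 119 138 141 141 139 137 140 140 117  97 116 139 138]
 [ 54  62 121 139 141 137 140 140 143 140 102  80 117 139 140 139]
 [ 62  49  84  93  93 107 105 102  88  96  64 112 142 139 139 140]
 [ 95  82  67  70  61  59  65  67  62 114 117 138 139 139 139 140]
 [ 97 122 122 120  85  84 119 117 120 142 138 141 140 138 140 141]
 [126 135 139 141 125 124 136 139 142 139 142 142 139 136 136 140]
 [141 140 140 141 140 142 138 139 140 140 142 137 140 139 139 140]]
```

Request:
{"api": "drive_tool", "payload": {
  "increments": [
    {"linear": [-0.0001, -0.003, 0], "rotation": [0, 0, 0]},
    {"linear": [-0.0003, -0.006, 0], "rotation": [0, 0, 0.1]},
    {"linear": [-0.0004, -0.009, 0], "rotation": [0, 0, 0.2]},
    {"linear": [-0.0005, -0.0107, 0], "rotation": [0, 0, 0.2]},
    {"linear": [-0.0005, -0.0107, 0], "rotation": [0, 0, 0.2]}
  ]
}}

```text
time_s: 12.45
position: [0.5395, -0.1233, 0.1223]
tool_rot: [-0.0, 0.023, 1.0, 0.0]
force: [-0.5, 1.5, -1.3]
width: 0.014
```

Request:
{"api": "drive_tool", "payload": {
  "increments": [
    {"linear": [0, 0, 0], "rotation": [0, 0, 0]},
    {"linear": [0, 0, 0], "rotation": [0, 0, 0]},
    {"linear": [0, 0, 0], "rotation": [0, 0, 0]},
    {"linear": [0, 0, 0], "rotation": [0, 0, 0]},
    {"linear": [0, 0, 0], "rotation": [0, 0, 0]}
  ]
}}

```text
time_s: 12.95
position: [0.5397, -0.1233, 0.1224]
tool_rot: [-0.0, 0.023, 1.0, -0.0]
force: [-1.2, 1.8, -1.6]
width: 0.0136
```

Run:
```python
from m2 import *
s=robot.sense();print(s["position"],s["tool_rot"],s["width"],s["force"],s["wrist_torque"])
I={}
for n,b in(("scene",(270,130,460,290)),("top",(240,140,400,260))):
    im=robot.read_camera(n)[:,:,::-1].copy();I[n]=im;cv2.imwrite(f"pics/{n}5.png",im);crop(im,*b,4,f"pics/{n}5c.png")
F=lambda a:f(a,270,130,4);sm=I["scene"]
for nm,a in(("side-",[[95,367],[430,359]]),("front",[[88,305],[89,362]]),("rear",[[420,200],[435,352]])):
    print(st(L("scene",sm,nm,F(a),.116)))
tm=I["top"];F=lambda a:f(a,240,140,4)
for nm,a in(("side-",[[138,157],[260,164]]),("rear",[[129,165],[113,375]])):
    print(st(L("top",tm,nm,F(a),.116)))
print("tip",st(ray("scene",[292.35,232.8],.113)),st(ray("top",[370.55,171.8],.113)))
```

```text
[ 0.5397 -0.1233  0.1224] [-0.0002  0.0226  0.9997 -0.0001] 0.013592504593625269 [-1.1705  1.7945 -1.6425] [0.7294 0.4536 0.0161]
scene side- 0.12 [ 0.6094 -0.1497  0.6211  0.0801] ang 87.1
[[ 0.1617 -0.0705]
 [-0.0685 -0.0722]]
scene front 0.08 [ 0.5619 -0.1506  0.6074 -0.151 ] ang 179.53
[[ 0.1647 -0.0231]
 [ 0.163  -0.0686]]
scene rear 0.07 [0.4913 0.0931 0.6171 0.0869] ang 177.16
[[-0.0758  0.0581]
 [-0.075  -0.0679]]
top side- 0.15 [0.6184 0.0831 0.6154 0.0084] ang 87.71
[[-0.0713 -0.0694]
 [ 0.0035 -0.0697]]
top rear 0.2 [0.6136 0.0882 0.4851 0.0946] ang 177.18
[[-0.0762 -0.0643]
 [-0.0769  0.0644]]
tip [[ 0.1643 -0.1059]] [[ 0.163  -0.1025]]
```

View pics/scene5c.png

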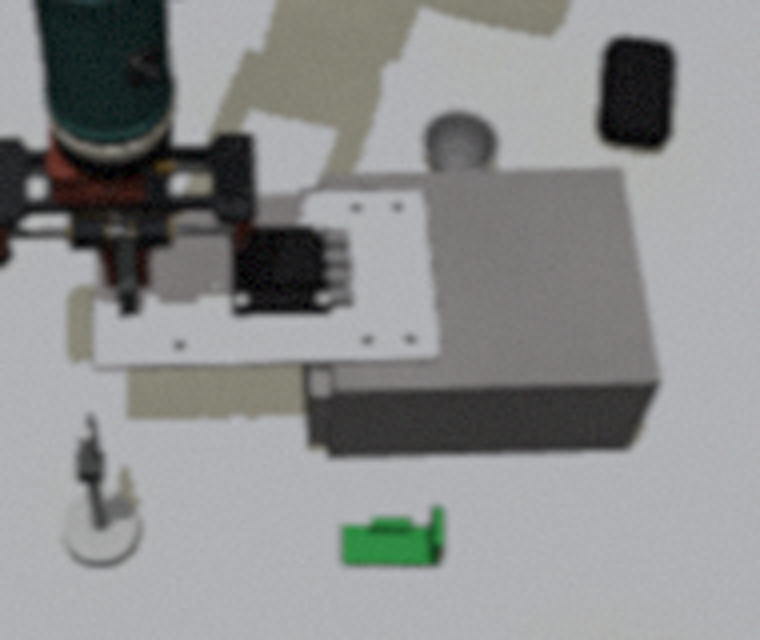

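Run:
```python
from rig import robot
print(robot.finish_job())
s=robot.sense();print(s["time_s"],s["position"],s["force"],s["width"])
```

```text
the job is handed in; nothing more can be done
None
the job is handed in; nothing more can be done
```

I pushed the drawer home by its handle until it met its stop, with about 12 N building up, and the picture afterwards showed it shut. I then gripped the plate by its bar, turned it about 4.5° to square it, centred it on the stand, and slid it out. I handed the job in at about 13 s, still gripping the bar with a 40 N grip setting.

**Last checks:**

| Check | Top view | Scene view |
|---|---|---|
| Plate front edge, in front of the stand's front edge (top view from the rear edge + 240 mm) | about 163.5 mm | 163–165 mm |
| Gauge tip, in front of the stand's front edge | 163.0 mm | 164.3 mm |

- **Square:** most edge fits put the plate within about 0.4° of the stand. One disagreed: the short visible piece of front edge read about 2° off. I trusted the longer side and rear edges.
- **Level:** I judged this only from the tool: its height was within 0.2 mm of where it gripped the plate, it read no tilt, and it carried about 1.6 N.
- **Lifting:** at the start of the slide the tool briefly pulled up with 6–7 N and read up to 0.6 mm high. The front may have risen slightly before I lowered it.
- **Bystanders:** the gauge, bracket, screw cup and mouse looked unmoved in the last scene picture. I did not check the fingertip, knuckle, cutters and caliper at the end.

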